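Pin the silencer's lug in the repair fixture

ROBOT

A 6-joint arm with a two-finger parallel gripper is mounted at the origin on the work surface. World frame = base frame: x ahead of the robot, y to its left, z up, the work surface at z = 0. Lengths are in m, angles in rad, forces in N, time in s.
With the tool pointing down it reaches from about 0.35 to 0.95 m from the base axis. Payload 17.4 kg.
Tool frame: the origin (TCP) lies midway between the tips of the shut fingers; the grasp point (between the pads) lies 19 mm behind it; y points along the fingers, z is the direction in which the jaws open and shut, and the axes are right-handed (so a half turn about y gives the same grasp; the last joint's range is limited). The gripper opens to 93 mm and grips with 3 to 60 N. Pads are 15 mm wide; open, the fingers measure 128 mm over their backs; the gripper's body (75 mm by 188 mm) begins 65 mm behind the grasp point.
Start: joints at [-1.243, 0.116, 1.442, -0, 1.584, -0.038], TCP at [0.241, -0.63, 0.183] pointing down, gripper open.
Joint ranges: [-2.83, 2.83], [-0.83, 2.19], [0.07, 2.5], [-1.14, 4.28], [0.01, 3], [-2.97, 2.97]. Speed limits (rad/s): [1.89, 1.89, 2.22, 3.14, 3.14, 3.14].

INTERFACE

Orientations are given as [roll, pitch, yaw] about the fixed x, y, z axes, in that order (R = Rz(yaw) Ry(pitch) Rx(roll)).
In Python, from station import manip gives the robot as it stands. Calls block until the motion is done:
- manip.move_to(position, orientation): joint-space move of the TCP to a pose.
- manip.movel(position, speed=0.15, attitude=None): straight line of the TCP; attitude=None keeps the orientation; speed is the mean speed in m/s.
- manip.set_joints(angles): joint-space move.
- manip.command_gripper(opening, grasp_force=None): opening from 0.0 (shut) to 1.0 (fully open); grasp_force is the grip in N (None keeps the last); returns when the fingers have stopped.
- manip.pause(seconds).
- manip.inverse_kinematics(position, orientation): joint angles nearest the present ones, or None.
- manip.grab_frame(name): name is "side" or "top"; returns a dict with "image" (384x512x3 uint8, red, green, blue), "fov_y" (degrees; the focal length in pixels is half the picture's height over the tangent of half this angle, whatever the lens; pixels are square), "cx", "cy" (the principal point, pixels), "dist" ([k1, k2, p1, p2, k3] as OpenCV has them; the pictures are not rectified), "T" (4x4, takes a point from camera to world coordinates). Camera axes: x right, y down, z forward; pixel columns grow to the right and rows downward; lengths in m; the calibration is good to about 2 mm. A picture is of the moment at which its call begins. There is no depth.
A pose or a line that the arm cannot do raises manip.PlanningError and nothing moves.
- manip.job_done(): hands the job in, once; it reports no verdict.
Readings, each from a call of its own:
- manip.read_t(): time.
- manip.read_qpos(): joint angles.
- manip.read_dq(): joint speeds.
- manip.read_joint_efforts(): joint torques, N m.
- manip.read_tool_pos(): TCP position.
- manip.read_eef_rot(): TCP orientation.
- manip.read_contact_force(): force on the tool from outside, world axes, zero at the start.
- manip.read_wrist_torque(): the same for the moment, N m.
- manip.read_grip_width(): opening from 0.0 (shut) to 1.0 (fully open).
Only numpy, scipy, OpenCV 4.12 (cv2) and the standard library are available. Lean on these libraries where they do the work, as an engineer would, in place of code of your own. Each camera call takes 0.05 s, during which the arm holds its last target. There are 200 camera calls.

TASK

The silencer's lug lies in the clevis of the repair fixture with its holes lined up. Take the ball-lock pin from the stand by squeezing its two side buttons, slide it down through the holes with the buttons squeezed until its collar sits on the top plate, and let go so that the balls lock beneath. Leave the plain pin in the stand.

Things in the scene. Friction and masses are not known exactly. Their poses are not given: they have to be found in the camera images.
- lock_pin: Steel ball-lock pin, 170 g, hanging upright by its collar in the stand. Origin: centre of the collar's underside; z up the shank. Collar 44 mm wide, 6 thick. Shank 18 mm, reaching 80 below, its last 22 tapering to a 6 mm nose. Head block 26 (x) by 24 (y), top 50 up. On its +y and -y faces light grey button plates, 24 wide along x, 14 to 44 up; 42 mm over both when free, 30 when squeezed.
- button (a joint): How far the lock pin's two linked buttons are pressed, m: 0 free, 0.006 fully in; springs, 3 N a button free, 6 N fully in. Only a grip along the pin's y presses them. Two balls, 42 to 50 mm below the pin's origin on its +y and -y sides, stand out to 30 mm across when the buttons are free and sink flush with the shank when squeezed.
- clevis_hole (a point): Hole centre on the top face of the fixture's clevis, 96 mm above the bench; z up. Fixed; two bare steel plates 70 by 80 mm on side walls, a bronze-tinted silencer's lug between. Three round holes 24 mm wide, in line, 36 mm deep in all, 48 mm free below. The silencer (260 long, 76 wide, top 94 high) lies 130 mm off on this frame's +x side. Stand and fixture may swap sides.
- plain_pin: The plain pin, to be left: same collar, shank and origin, but no balls or buttons; a round mushroom knob 34 mm wide, top 46 up. Hangs in the other hole of the stand, 100 mm from the lock pin. The stand is a fixed dark steel shelf, 80 by 190 mm, top 98 above the bench, holes 34 wide; its row of holes runs within 20 degrees of square to the line through the lock pin's buttons.
Mind the look-alikes: they are no part of the job. Leave any orange look-alike of the lock_pin alone.

How it is judged:
On the way:
1. the ball-lock pin is partly down the holes with its buttons squeezed (horizontal distance between lock_pin and clevis_hole below 0.01 m and z of lock_pin in the frame of clevis_hole between 0.006 and 0.05 m and value of joint button above 0.003 m), for 0.05 s.
At the end, for the whole second after the job is handed in: The ball-lock pin stands upright (within 7 degrees) and at rest in the clevis, its axis within 10 mm of the hole's centre, its collar within 5 mm of the top plate, its buttons out (pressed less than 2 mm) so that the balls are locked beneath; the plain pin is within 30 mm of where it was (horizontal distance between lock_pin and clevis_hole below 0.01 m and z of lock_pin in the frame of clevis_hole between -0.005 and 0.005 m and angle between lock_pin's own z axis and vertical below 0.12 rad and value of joint button below 0.002 m and linear speed of lock_pin below 0.02 m/s and distance of plain_pin from where it was at the start of the episode below 0.03 m); the robot touches nothing.
It fails at once if the plain pin is pulled out of the stand or knocked about (distance of plain_pin from where it was at the start of the episode above 0.04 m).
It also fails if it takes over 38 s, if anything falls off the work surface, if the arm or the gripper's body presses on something with over 40 N, if the wrist force passes 120 N, or if a joint passes its speed limit or range.

## Working session

There is one attempt and no reset: what is moved stays moved. The work goes in short steps, each a Python script; the robot and the scene stay as the last script left them, time stands still between calls to the robot, and variables do not carry over. Pictures are saved under pics/ and viewed, about 8 in all and at most 12, crops included, and the job is handed in when it is done.

```bash
ls; mkdir -p pics
python3 - <<'E'
from station import manip
import cv2,numpy as np,pickle
for n in ("top","side"):
    f=manip.grab_frame(n); pickle.dump(f,open(f"{n}0.pkl","wb"))
    cv2.imwrite(f"pics/{n}0.png",cv2.resize(f["image"][:,:,::-1],(800,600),interpolation=cv2.INTER_CUBIC))
    print(n,f["fov_y"],f["cx"],f["cy"],f["dist"],np.round(f["T"],3).tolist())
print(manip.read_t(),manip.read_eef_rot(),manip.read_tool_pos())
E
```

```text
pics
top 52.79472031804119 252.2787590676487 190.4960749665748 [-0.04505758  0.          0.          0.          0.        ] [[-0.005, -0.996, 0.086, 0.449], [-1.0, 0.006, 0.001, 0.041], [-0.002, -0.086, -0.996, 0.988], [0.0, 0.0, 0.0, 1.0]]
side 56.188954139875676 258.16609305658255 194.97718784137447 [-0.11159565  0.          0.          0.          0.        ] [[0.978, -0.107, 0.18, 0.412], [-0.209, -0.525, 0.825, -0.599], [0.006, -0.845, -0.535, 0.559], [0.0, 0.0, 0.0, 1.0]]
0.1 [-1.57183149e+00  2.27417526e-05 -2.77576362e+00] [ 0.24137217 -0.6301302   0.1818857 ]
```

View pics/top0.png

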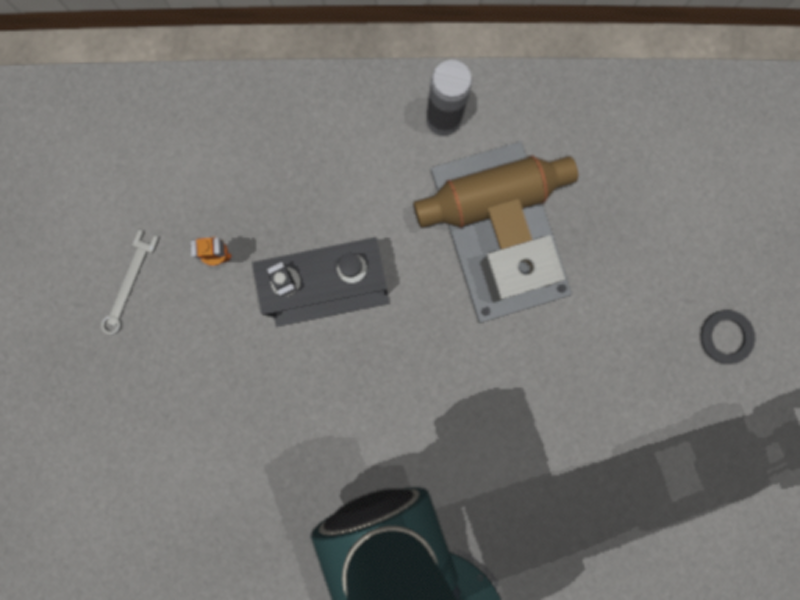

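View pics/side0.png

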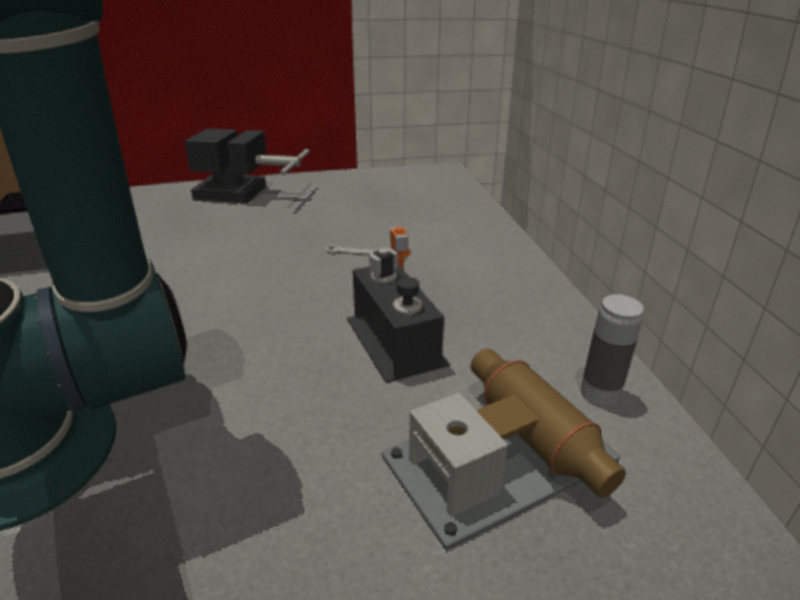

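Top view (800x600 scale): the lock pin is at (283,277) in the dark stand, with two light plates and a dark block. The plain pin's knob is at (352,267), the orange look-alike stands on the bench at (208,250), and the clevis hole is at (526,267). The side view agrees: lock pin at (383,263), plain pin at (407,293), orange one at (400,240), hole at (457,428). Next I'll enlarge the stand and measure.

```bash
cat > h.py <<'E'
import cv2,numpy as np
def K(f):
    fl=f["image"].shape[0]/2/np.tan(np.radians(f["fov_y"]/2))
    return np.array([[fl,0,f["cx"]],[0,fl,f["cy"]],[0,0,1]])
def ray(f,uv):
    p=cv2.undistortPoints(np.array([[uv]],float),K(f),np.array(f["dist"]))[0,0]
    T=np.array(f["T"]); return T[:3,3],T[:3,:3]@np.array([p[0],p[1],1.])
def onz(f,uv,z):
    o,d=ray(f,uv); return o+d*(z-o[2])/d[2]
def proj(f,X):
    T=np.linalg.inv(np.array(f["T"])); X=np.atleast_2d(X)
    r=cv2.Rodrigues(T[:3,:3])[0]
    return cv2.projectPoints(X.astype(float),r,T[:3,3],K(f),np.array(f["dist"]))[0][:,0]
def tri(f,u,g,v):
    o,d=ray(f,u);p,e=ray(g,v)
    s=np.linalg.lstsq(np.c_[d,-e],p-o,rcond=None)[0]
    a=o+d*s[0];b=p+e*s[1]; return (a+b)/2,np.linalg.norm(a-b)
E
python3 - <<'E'
import pickle,cv2,numpy as np
from h import *
t=pickle.load(open("top0.pkl","rb"));s=pickle.load(open("side0.pkl","rb"))
a=t["image"][145:210,155:255,::-1]; b=s["image"][140:205,215:315,::-1]
cv2.imwrite("pics/crop.png",np.vstack([cv2.resize(x,None,fx=4.5,fy=4.5,interpolation=cv2.INTER_CUBIC) for x in (a,b)]))
# hole: dark blob within bright plate (top, side)
for f,(x0,y0,x1,y1) in ((t,(322,158,352,184)),(s,(278,260,310,286))):
    g=cv2.cvtColor(f["image"],cv2.COLOR_RGB2GRAY)[y0:y1,x0:x1]
    th=(float(np.percentile(g,85))+float(g.min()))/2
    n,l,st,c=cv2.connectedComponentsWithStats((g<th).astype(np.uint8))
    for i in range(1,n): print("blob",st[i].tolist(),(c[i]+[x0,y0]).round(1), onz(f,c[i]+[x0,y0],.096).round(4))
k=.64
for n,u in dict(lock_top=(280,278),btnA=(276,267),btnB=(287,289),plain=(350,265)).items():
    print(n,onz(t,np.array(u)*k,.14).round(3))
# stand top-face corners
for u in ((253,262),(380,238),(388,290),(264,314)): print("stand",onz(t,np.array(u)*k,.098).round(3))
# clevis plate corners
for u in ((484,250),(551,237),(566,282),(499,299)): print("plate",onz(t,np.array(u)*k,.096).round(3))
for u in ((441,195),(558,165)): print("sil",onz(t,np.array(u)*k,.056).round(3))
E
```

```text
blob [10, 8, 10, 10, 74] [336.5 170.4] [ 0.572  -0.1539  0.096 ]
blob [27, 24, 3, 2, 4] [350.2 182.8] [ 0.5429 -0.1853  0.096 ]
blob [28, 0, 4, 7, 17] [308.  262.9] [ 0.6093 -0.1356  0.096 ]
blob [8, 10, 13, 9, 90] [292.1 273.7] [ 0.5723 -0.1563  0.096 ]
blob [0, 24, 2, 2, 3] [278.3 284.7] [ 0.5414 -0.177   0.096 ]
lock_top [0.551 0.204 0.14 ]
btnA [0.567 0.21  0.14 ]
btnB [0.535 0.194 0.14 ]
plain [0.569 0.105 0.14 ]
stand [0.58  0.252 0.098]
stand [0.615 0.063 0.098]
stand [0.537 0.051 0.098]
stand [0.503 0.235 0.098]
plate [ 0.597 -0.092  0.096]
plate [ 0.616 -0.193  0.096]
plate [ 0.548 -0.214  0.096]
plate [ 0.523 -0.113  0.096]
sil [ 0.691 -0.032  0.056]
sil [ 0.739 -0.218  0.056]
```

View pics/crop.png

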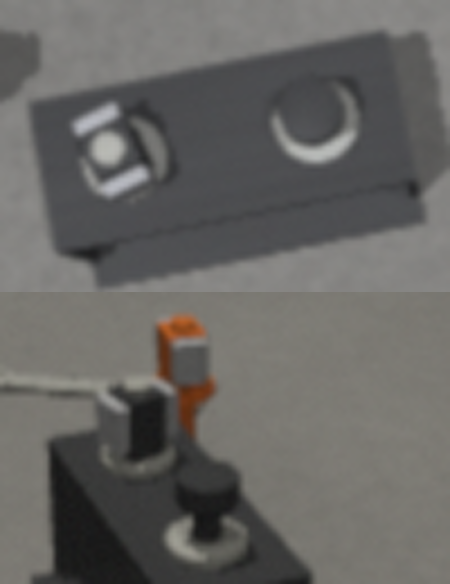

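Confirmed: the pin at crop (110,150) has two light plates on a dark block and a collar lying in the stand. The mushroom knob at (318,110) is the plain pin, and the orange one stands outside the stand. Next is measuring the plates and head by mask.

Run:
```python
import pickle
from h import *
from station import manip
t=pickle.load(open("top0.pkl","rb"));s=pickle.load(open("side0.pkl","rb"))
g=cv2.cvtColor(t["image"],cv2.COLOR_RGB2GRAY); x0,y0=168,164
sub=cv2.resize(g[y0:195,x0:200],None,fx=6,fy=6,interpolation=cv2.INTER_CUBIC)
for th in (150,165):
  n,l,st,c=cv2.connectedComponentsWithStats((sub>th).astype(np.uint8))
  for i in range(1,n):
    if st[i][4]>60:
        r=cv2.minAreaRect(np.argwhere(l==i)[:,::-1].astype(np.float32))
        u=(np.array(c[i])+.5)/6-.5+[x0,y0]
        print(th,st[i][4],u.round(1),"z142",onz(t,u,.142).round(4),"rect",np.round(r[1],0),round(r[2]))
# side: predicted projections of head top for the top-derived centre
print("side head top meas ~",(133/4.5+215,95/4.5+140))
ph=np.radians(26)
for c in ([.551,.204],[.548,.204]):
  print(c,proj(s,[*c,.148]).round(1))
for phi in (20,27):
  for z in (.109,.2,.26):
    for p in ([.55,.204,z],[.572,-.155,z]):
        q=manip.inverse_kinematics(p,[-np.pi/2,0,np.radians(phi-90)]); print(phi,p,None if q is None else np.round(q,2))
```

```text
150 866 [175.8 171. ] z142 [0.5662 0.211  0.142 ] rect [16. 58.] 65
150 1161 [178.5 177.5] z142 [0.5517 0.2049 0.142 ] rect [37. 38.] 90
150 932 [182.  184.9] z142 [0.5353 0.1969 0.142 ] rect [16. 64.] 63
165 586 [175.8 171.1] z142 [0.5661 0.2111 0.142 ] rect [12. 53.] 65
165 873 [178.5 177.5] z142 [0.5517 0.2049 0.142 ] rect [31. 32.] 90
165 632 [182.1 184.9] z142 [0.5353 0.1968 0.142 ] rect [13. 57.] 65
side head top meas ~ (244.55555555555554, 161.11111111111111)
[0.551, 0.204] [[244.3 159.6]]
[0.548, 0.204] [[243.1 159.7]]
20 [0.55, 0.204, 0.109] [ 0.31 -0.05  1.73  0.    1.46 -0.04]
20 [0.572, -0.155, 0.109] [-0.31 -0.03  1.72  0.    1.46 -0.66]
20 [0.55, 0.204, 0.2] [ 0.31 -0.08  1.61  0.    1.61 -0.04]
20 [0.572, -0.155, 0.2] [-0.31 -0.07  1.6   0.    1.61 -0.66]
20 [0.55, 0.204, 0.26] [ 0.31 -0.09  1.52  0.    1.71 -0.04]
20 [0.572, -0.155, 0.26] [-0.31 -0.07  1.51  0.    1.71 -0.66]
27 [0.55, 0.204, 0.109] [ 0.31 -0.05  1.73  0.    1.46 -0.16]
27 [0.572, -0.155, 0.109] [-0.31 -0.03  1.72  0.    1.46 -0.78]
27 [0.55, 0.204, 0.2] [ 0.31 -0.08  1.61  0.    1.61 -0.16]
27 [0.572, -0.155, 0.2] [-0.31 -0.07  1.6   0.    1.61 -0.78]
27 [0.55, 0.204, 0.26] [ 0.31 -0.09  1.52 -0.    1.71 -0.16]
27 [0.572, -0.155, 0.26] [-0.31 -0.07  1.51  0.    1.71 -0.78]
```

Plate centres are 34 mm apart (36 expected), with the button axis at 25° from world x. The pin is at (0.551, 0.204), and the side view agrees within 1.5 px. Now the grasp and lift.

Run:
```python
import pickle
from h import *
from station import manip
O=[-np.pi/2,0,np.radians(-65)]
manip.move_to([.551,.204,.24],O); manip.movel([.551,.204,.109],.12)
print(manip.read_t(),manip.read_tool_pos(),manip.read_contact_force())
manip.command_gripper(0.0,35)
w=manip.read_grip_width(); print("w mm",w*93,manip.read_contact_force())
if 26<w*93<33:
    manip.movel([.551,.204,.27],.12)
    print(manip.read_t(),manip.read_contact_force(),manip.read_grip_width()*93)
    manip.move_to([.572,-.155,.25],O)
im=[]
for n in("top","side"):
    f=manip.grab_frame(n); pickle.dump(f,open(n+"1.pkl","wb")); im.append(f["image"][:,:,::-1])
print(manip.read_t(),manip.read_tool_pos())
cv2.imwrite("pics/m1.png",np.vstack([cv2.resize(im[0][:,130:400],None,fx=1.0,fy=1.0)[100:260],cv2.resize(im[1][130:350,180:400],(270,270))]).repeat(1,0))
cv2.imwrite("pics/s1.png",cv2.resize(im[1][110:330,180:400],(600,600),interpolation=cv2.INTER_CUBIC))
```

```text
4.4667 [0.5514004  0.20412542 0.10991126] [ 0.3751316  -0.07654617  0.60405304]
w mm 0.6492568019105889 [ 0.38844854 -0.04513326  0.43692452]
6.0167 [0.55100314 0.20398267 0.10902175]
```

View pics/s1.png

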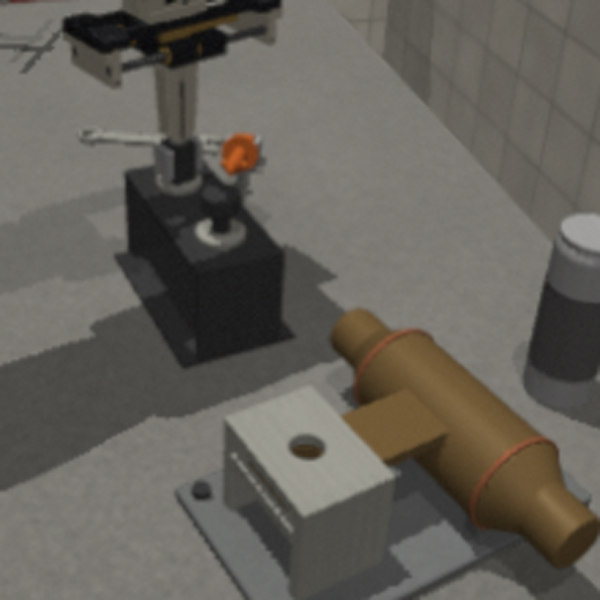

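Run:
```python
import pickle
from h import *
from station import manip
t=pickle.load(open("top0.pkl","rb"));s=pickle.load(open("side0.pkl","rb"))
S=lambda x:np.array(x)*.64
print("orange",tri(t,S((208,246)),s,S((400,232))))
print("lock headtop",tri(t,(178.5,177.5),s,(244.6,161.1)))
print("plain knob",tri(t,np.array([310,105])/4.5+[155,145],s,np.array([208,478-292])/4.5+[215,140]))
print("hole",tri(t,(336.5,170.4),s,(292.1,273.7)))
p=manip.read_tool_pos(); print(p,manip.read_eef_rot(),manip.read_contact_force(),manip.read_grip_width())
s1=pickle.load(open("side1.pkl","rb"));t1=pickle.load(open("top1.pkl","rb"))
for z in (.109,.128,.16,.2,.25): 
    u=proj(s1,[.551,.204,z])[0]; print(z,u.round(1),"crop",((u-[180,110])*600/220).round(0), "top",proj(t1,[.551,.204,z]).round(0))
a=cv2.resize(t1["image"][110:230,110:270,::-1],(640,480),interpolation=cv2.INTER_CUBIC)
b=cv2.resize(s1["image"][110:210,190:290,::-1],(480,480),interpolation=cv2.INTER_CUBIC)
cv2.imwrite("pics/m2.png",cv2.resize(np.hstack([a,b]),(800,342)))
```

```text
orange (array([0.60206006, 0.31202731, 0.12456592]), np.float64(0.0033703363147764946))
lock headtop (array([0.55169682, 0.20460607, 0.14342449]), np.float64(0.00017179307415460517))
plain knob (array([0.5724739 , 0.10493574, 0.1384934 ]), np.float64(0.0008468571690940725))
hole (array([ 0.57261538, -0.15445984,  0.09405839]), np.float64(0.0007706664152584603))
[0.55100314 0.20398267 0.10902175] [-1.57076006e+00 -1.09360750e-06 -1.13450303e+00] [-0.31650191 -0.09438508  0.16266156] 0.006468841989310383
0.109 [244.5 173.1] crop [176. 172.] top [[182. 180.]]
0.128 [244.4 166.6] crop [176. 154.] top [[180. 179.]]
0.16 [244.2 155.3] crop [175. 124.] top [[177. 177.]]
0.2 [244.  140.6] crop [175.  84.] top [[174. 175.]]
0.25 [243.8 121.3] crop [174.  31.] top [[168. 171.]]
```

View pics/m2.png

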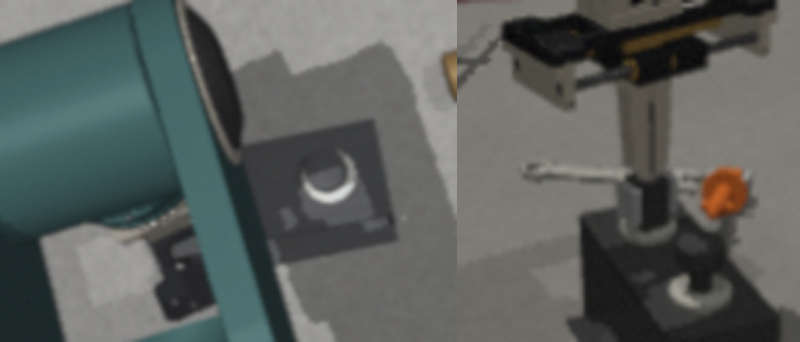

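The jaws shut on nothing. The lock pin's pixels haven't changed, and the fingers appear behind or above it. The orange one has toppled, although my reported pose should have been well clear of it. So the tool isn't where I assumed relative to the images, and I'll raise it and look at the fingertips.

Run:
```python
import pickle
from h import *
from station import manip
manip.movel([.551,.204,.24],.15)
p=manip.read_tool_pos(); print(p,manip.read_t(),manip.read_contact_force())
f=manip.grab_frame("side");t=manip.grab_frame("top");pickle.dump(f,open("side2.pkl","wb"));pickle.dump(t,open("top2.pkl","wb"))
P=np.array([.551,.204,.24])
for d in (0,.019,.084): 
  u=proj(f,p+[0,0,d])[0]; print(d,u.round(1),((u-[180,60])*4.5).round(0))
im=cv2.resize(f["image"][60:193,180:310,::-1],None,fx=4.5,fy=4.5,interpolation=cv2.INTER_CUBIC)
cv2.imwrite("pics/s2.png",im)
print(np.abs(np.array(f["T"])-pickle.load(open("side0.pkl","rb"))["T"]).max())
```

```text
[0.55073296 0.20391515 0.23879372] 7.0417 [-0.44701918 -0.21051635  0.3610534 ]
0 [243.7 125.8] [287. 296.]
0.019 [243.6 118.3] [286. 262.]
0.084 [243.2  91.3] [285. 141.]
0.0
```

View pics/s2.png

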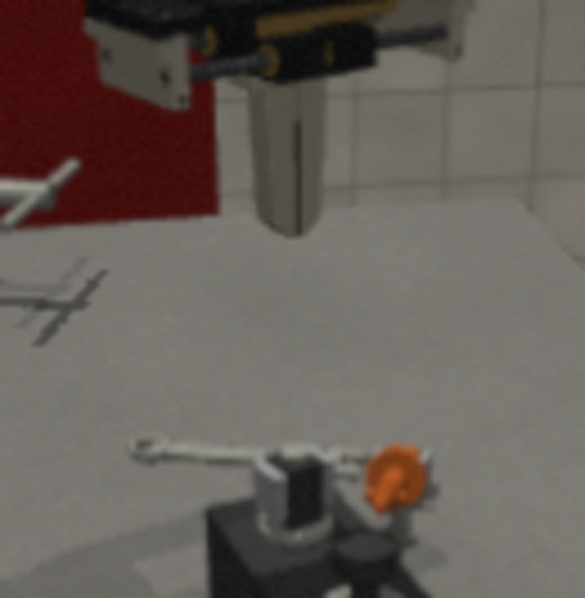

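Run:
```python
import pickle
from h import *
t=pickle.load(open("top2.pkl","rb"))
im=cv2.resize(t["image"][90:290,90:290,::-1],(600,600),interpolation=cv2.INTER_CUBIC)
cv2.imwrite("pics/t2.png",im)
p=np.array([.5507,.2039,.2388]);j=np.array([np.cos(np.radians(25)),np.sin(np.radians(25)),0])
for q in (p,p+[0,0,.084],p+[0,0,.084]+.094*j,p+[0,0,.084]-.094*j): print(((proj(t,q)[0]-90)*3).round(0))
```

```text
[239. 246.]
[208. 227.]
[143.  84.]
[274. 374.]
```

View pics/t2.png

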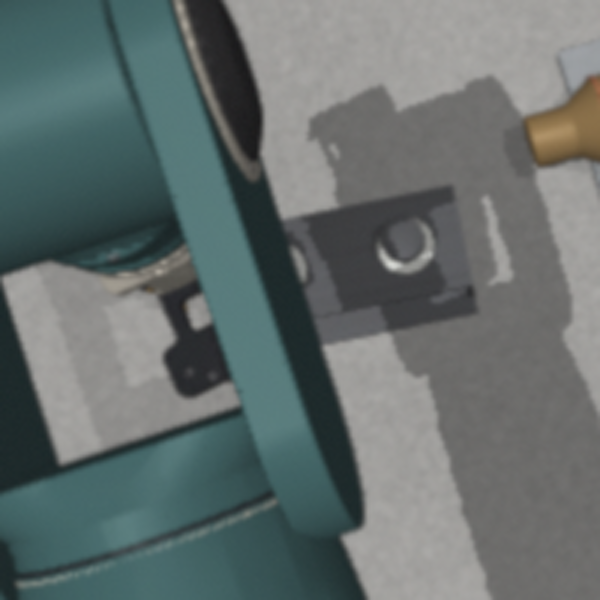

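The tool really does sit about +45 mm in y from where it reports: in the top view the black body end is at (195,375), against (274,374) predicted. I need to know whether that offset is fixed in the world, fixed in the tool, or a base rotation, so I'll check two more poses in one montage.

Run:
```python
import pickle
from h import *
from station import manip
f0=pickle.load(open("side2.pkl","rb"))
for z in (.2388,.2588): print("A tip at",z,onz(f0,(245.6,112.2),z).round(4))
rows=[]
for k,yaw in enumerate((-65,25)):
    manip.move_to([.56,-.12,.25],[-np.pi/2,0,np.radians(yaw)])
    p=manip.read_tool_pos(); print(p.round(4),manip.read_eef_rot().round(3),manip.read_qpos().round(3),manip.read_t())
    r=[]
    for n,z in (("top",.25),("side",.25)):
        f=manip.grab_frame(n); pickle.dump(f,open(f"{n}3{k}.pkl","wb"))
        u=proj(f,p)[0]; x0,y0=int(np.clip(u[0]-65,0,382)),int(np.clip(u[1]-65,0,284)) 
        print(n,u.round(1),"origin",x0,y0,"view",((u-[x0,y0])*3).round(0))
        r.append(cv2.resize(f["image"][y0:y0+100,x0:x0+130,::-1],(390,300),interpolation=cv2.INTER_CUBIC))
    rows.append(np.hstack(r))
cv2.imwrite("pics/m3.png",np.vstack(rows))
```

```text
A tip at 0.2388 [0.5726 0.2983 0.2388]
A tip at 0.2588 [0.5625 0.2422 0.2588]
[ 0.5602 -0.1191  0.2499] [-1.571  0.    -1.134] [-0.254 -0.116  1.566  0.     1.692 -0.691] 8.375
top [335.8 165.6] origin 270 100 view [197. 197.]
side [284.  190.8] origin 218 125 view [198. 197.]
[ 0.56   -0.1197  0.25  ] [-1.571 -0.     0.435] [-0.255 -0.117  1.566  0.     1.692 -2.261] 9.875
top [336.1 165.6] origin 271 100 view [195. 197.]
side [284. 191.] origin 219 125 view [195. 198.]
```

View pics/m3.png

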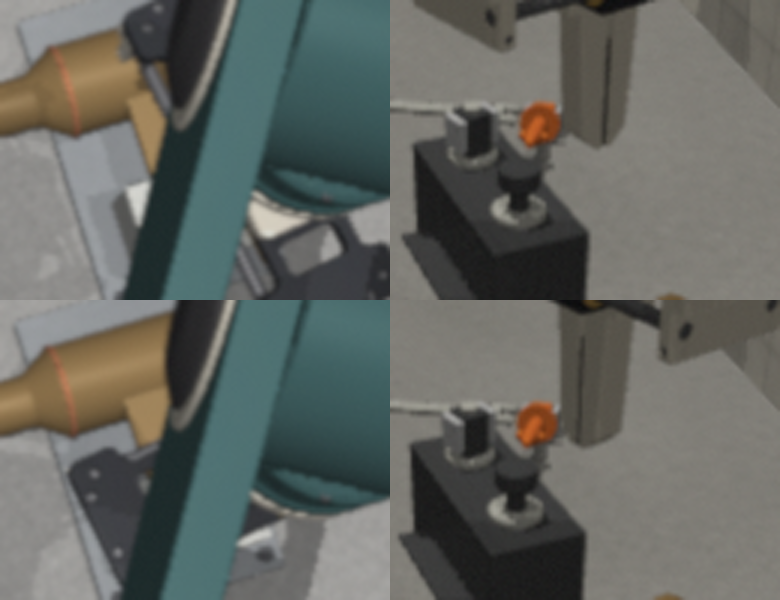

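Run:
```python
import pickle
from h import *
from scipy.optimize import least_squares
from scipy.spatial.transform import Rotation as R
s=pickle.load(open("side2.pkl","rb"))
D=[([.5507,.2039,.2388],-65,(245.6,112.2)),([.5602,-.1191,.2499],-65,(218+210/3,125+145/3)),([.56,-.1197,.25],25,(219+195/3,125+143/3))]
def res(d,tool):
    return np.concatenate([proj(s,np.array(p)+(R.from_euler('xyz',[-90,0,y],degrees=True).apply(d) if tool else d))[0]-u for p,y,u in D])
for tool in (1,0):
    r=least_squares(res,np.zeros(3),args=(tool,)); print(tool,r.x.round(4),r.fun.round(1))
def res2(d): return np.concatenate([proj(s,np.array(p)+d[:3]+R.from_euler('xyz',[-90,0,y],degrees=True).apply([d[3],0,d[4]]))[0]-u for p,y,u in D])
r=least_squares(lambda d:np.r_[res2(d),d[3:]*50],np.zeros(5)); print(r.x.round(4),r.fun.round(1))
```

```text
1 [ 0.0019 -0.0321  0.0046] [-0.   0.6 -0.2 -0.1 -0.1 -0.4]
0 [0.0039 0.0051 0.0305] [-0.9  0.6 -1.7 -0.6  2.3  0.2]
[-0.001  -0.0065  0.0353  0.0009  0.0046] [-0.2  0.1  0.1 -0.1  0.   0.   0.   0.2]
```

The data fit a fixed tool offset to under 0.6 px: the real fingertips sit about 32–36 mm short of the reported TCP, plus about 5 mm along the jaw axis. So the jaws shut just above the pin's head. I'll correct for this and retry, checking force on the way down.

```bash
cat >> h.py <<'E'
from scipy.spatial.transform import Rotation as R
OFF=np.array([.0019,-.035,.0046])   # true tips minus reported TCP, tool frame
def cmd(tip,yaw): return np.array(tip)-R.from_euler('xyz',[-90,0,yaw],degrees=True).apply(OFF)
E
python3 - <<'E'
import pickle
from h import *
from station import manip
O=[-np.pi/2,0,np.radians(-65)]
manip.command_gripper(1.0)
P=lambda z: cmd([.551,.204,z],-65)
manip.move_to(P(.20),O)
for z in (.15,.125,.112):
    manip.movel(P(z),.12); F=manip.read_contact_force(); print(z,manip.read_tool_pos().round(4),F.round(2))
    if np.linalg.norm(F)>5: break
manip.command_gripper(0.0,35)
w=manip.read_grip_width()*93; print("w",w,manip.read_contact_force().round(2),manip.read_t())
f=manip.grab_frame("side");pickle.dump(f,open("side4.pkl","wb"))
cv2.imwrite("pics/s4.png",cv2.resize(f["image"][100:210,180:310,::-1],None,fx=5,fy=5,interpolation=cv2.INTER_CUBIC))
E
```

```text
0.15 [0.5462 0.2037 0.1154] [-0.48  0.41  1.06]
0.125 [0.546  0.2038 0.0902] [ 0.1  -0.55  1.25]
0.112 [0.5459 0.2038 0.0771] [-0.45  0.49 -0.16]
w 28.76934825440122 [-0.28  0.4   4.11] 15.5083
```

View pics/s4.png

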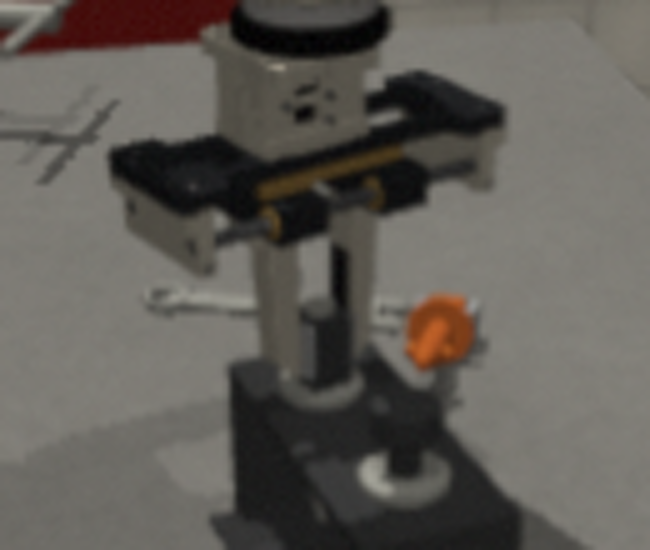

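Gripped: width is 28.8 mm (about 30 expected), and the fingers lie on both plates. Now I'll lift, carry, and look from just above the hole.

Run:
```python
import pickle
from h import *
from station import manip
O=[-np.pi/2,0,np.radians(-65)]
p=manip.read_tool_pos()
manip.movel([p[0],p[1],.24],.15); print("lift",manip.read_contact_force().round(2),manip.read_grip_width()*93)
H=np.array([.5725,-.155])-[.005,0]
manip.move_to([*H,.24],O); manip.movel([*H,.170],.12)
p=manip.read_tool_pos();print(p.round(4),manip.read_contact_force().round(2),manip.read_grip_width()*93,manip.read_t())
f=manip.grab_frame("side");pickle.dump(f,open("side5.pkl","wb"))
c=p+[.005,0,.021]
for n,q in dict(nose=c-[0,0,.08],origin=c,hole=[.5725,-.155,.096]).items(): print(n,((proj(f,q)[0]-[235,150])*5).round(0))
cv2.imwrite("pics/s5.png",cv2.resize(f["image"][150:270,235:355,::-1][:,:],None,fx=5,fy=5,interpolation=cv2.INTER_CUBIC))
```

```text
lift [-0.31 -0.75 -1.56] 28.616506397121167
[ 0.5678 -0.155   0.1707] [-0.64  0.54 -1.01] 28.45200300165229 18.875
nose [288. 584.]
origin [303. 406.]
hole [285. 616.]
```

View pics/s5.png

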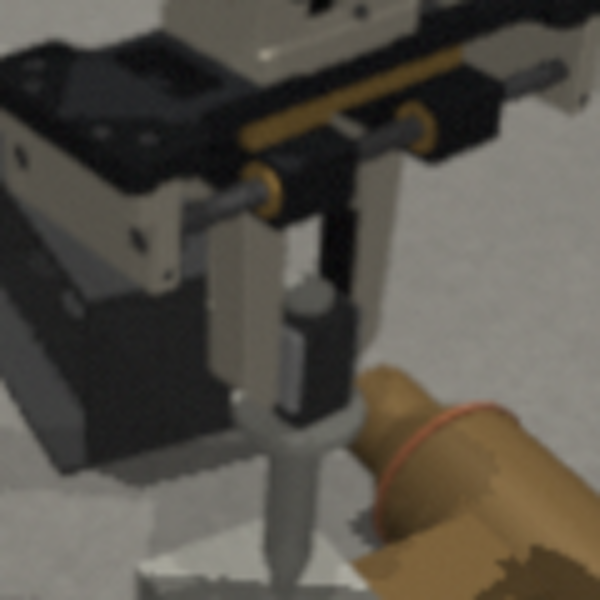

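Side view: the shank is upright, the collar centre is at (300,410) against a predicted (303,406), and the nose at (288,~590) points at the hole (285,617). Now a force-guarded descent.

Run:
```python
import pickle
from h import *
from station import manip
p=manip.read_tool_pos(); F0=manip.read_contact_force(); x,y=.5675,-.155; z=p[2]
print(F0.round(1))
while z>.070:
    z-= .01 if z>.09 else .003
    manip.movel([x,y,z],.08); F=manip.read_contact_force()-F0
    print(round(z,4),F.round(1),manip.read_tool_pos().round(4)[2],round(manip.read_grip_width()*93,1))
    if abs(F[2])>8 or np.hypot(*F[:2])>12: break
f=manip.grab_frame("side");pickle.dump(f,open("side6.pkl","wb"));print(manip.read_t())
cv2.imwrite("pics/s6.png",cv2.resize(f["image"][190:310,235:355,::-1],None,fx=5,fy=5,interpolation=cv2.INTER_CUBIC))
```

```text
[-0.1  0.3 -1.2]
0.161 [-0.7 -1.  -0.1] 0.1605 28.8
0.151 [ 0.6 -1.   0.4] 0.1503 28.7
0.141 [ 0.2 -0.3 -0.6] 0.1403 28.7
0.131 [ 5.   2.2 -4.3] 0.1302 28.8
0.121 [ 9.5  5.  -6. ] 0.1197 28.5
0.111 [ 9.4  4.7 -6.8] 0.1097 28.8
0.101 [10.5  4.4 -7.6] 0.0997 28.5
0.091 [11.2  5.6 -7.9] 0.0897 28.8
21.1583
```

View pics/s6.png

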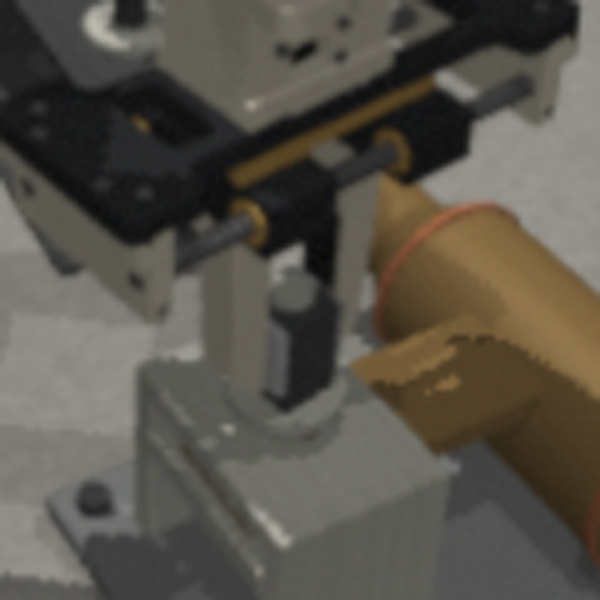

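The pin is in the hole, about 15 mm short of seating, and the wall is pushing the tool toward +x and +y. I'll shift that way to relieve it and continue.

Run:
```python
import pickle
from h import *
from station import manip
F0=np.array([-.1,.3,-1.2]); p=manip.read_tool_pos(); x,y,z=.5675,-.155,.091
def step():
    manip.movel([x,y,z],.05); F=manip.read_contact_force()-F0
    print(np.round([x,y,z],4),F.round(1),manip.read_tool_pos().round(4),round(manip.read_grip_width()*93,1)); return F
for i in range(5):
    F=step()
    if np.hypot(*F[:2])<3: break
    x+=np.clip(F[0]/4000,-.0015,.0015)if i==0 else .0012*np.sign(F[0])*(abs(F[0])>2); y+=.0008*np.sign(F[1])*(abs(F[1])>2)
while z>.066:
    z-=.003; F=step()
    if F[2]>8 or np.hypot(*F[:2])>20: break
print(manip.read_t())
f=manip.grab_frame("side");pickle.dump(f,open("side7.pkl","wb"))
```

```text
[ 0.5675 -0.155   0.091 ] [10.6  5.5 -7.2] [ 0.5683 -0.1541  0.0898] 28.6
[ 0.569  -0.1542  0.091 ] [ 3.4  2.3 -2.8] [ 0.569  -0.1539  0.0902] 28.4
[ 0.5702 -0.1534  0.091 ] [ 0.6  0.1 -0.2] [ 0.57   -0.1536  0.091 ] 28.2
[ 0.5702 -0.1534  0.088 ] [-0.6 -1.  -0.5] [ 0.57   -0.1535  0.0877] 28.3
[ 0.5702 -0.1534  0.085 ] [-0.5 -0.2 -0.5] [ 0.57   -0.1534  0.0847] 28.9
[ 0.5702 -0.1534  0.082 ] [-0.1 -0.9 -0.4] [ 0.5701 -0.1534  0.0818] 28.5
[ 0.5702 -0.1534  0.079 ] [ 1.5 -0.3 -0.1] [ 0.5701 -0.1534  0.0787] 28.6
[ 0.5702 -0.1534  0.076 ] [-0.3 -0.8 -1.1] [ 0.5701 -0.1534  0.0757] 28.6
[ 0.5702 -0.1534  0.073 ] [-7.1  1.4 16. ] [ 0.5705 -0.1536  0.0749] 28.8
23.4083
```

Contact came at the predicted seating height (0.075). Now release, retract and check.

Run:
```python
import pickle
from h import *
from station import manip
manip.movel([.5702,-.1534,.0752],.05); print(manip.read_contact_force().round(1))
manip.command_gripper(1.0); print(manip.read_grip_width(),manip.read_contact_force().round(1),manip.read_t())
manip.movel([.5702,-.1534,.25],.12)
manip.move_to([.45,-.40,.30],[-np.pi/2,0,np.radians(-110)])
print(manip.read_contact_force().round(1),manip.read_t())
t=manip.grab_frame("top");s=manip.grab_frame("side");pickle.dump(t,open("top8.pkl","wb"));pickle.dump(s,open("side8.pkl","wb"))
a=cv2.resize(t["image"][130:210,160:380,::-1],(792,288),interpolation=cv2.INTER_CUBIC)
b=cv2.resize(s["image"][160:290,215:346,::-1],(310,310),interpolation=cv2.INTER_CUBIC)
c=np.zeros((310,792,3),np.uint8);c[:,:310]=b
cv2.imwrite("pics/end.png",np.vstack([a,c]))
for f,n,m in ((t,(160,130),3.6),(s,(215,160),310/130)):
  for k,q in dict(headtop=[.5725,-.1545,.146],collar=[.5725,-.1545,.102]).items(): print(k,((proj(f,q)[0]-n)*m).round(0))
```

```text
[-0.4 -0.4 -0.8]
0.9976191491797661 [-0.2  0.1  0.1] 24.8333
[ 0.8 -0.1 -0.2] 27.525
headtop [654. 133.]
collar [638. 143.]
headtop [188. 219.]
collar [184. 264.]
```

View pics/end.png

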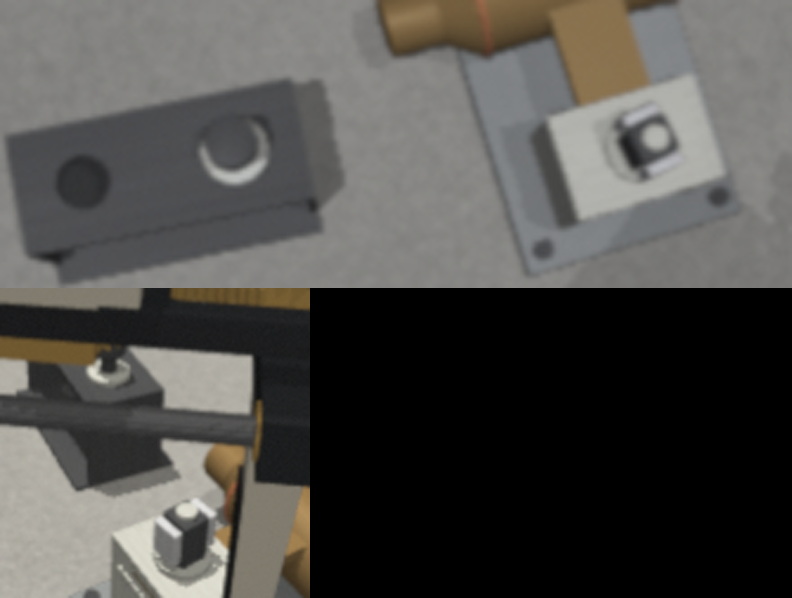

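Top view: the pin sits in the clevis with its head at (655,138) against a predicted (654,133). The collar lies flat on the plate and both plates are out again. The plain pin hasn't moved and the robot is clear, so I'm handing in.

Run:
```python
from station import manip
print(manip.read_t(),manip.read_contact_force().round(1)); manip.job_done()
```

```text
27.625 [ 0.5  0.6 -0.6]
the job is handed in; nothing more can be done
```

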